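# Pack the tea chest tight on the tray

### The job

Stop the tea chest from shifting when the tray is carried: find by trial the thickest of the three wooden slats that slides into the gap between the chest and the tray's rail nearest the robot, and leave it there upright, pressed gently fully down to the tray's floor, about the middle of the chest's side. Never force a slat that is too thick, and leave the other two standing in the groove of their wooden ledge. Do not disturb the crockery and other things about.

Things in the scene. Friction and masses are not known exactly. Their poses are not given: they have to be found in the camera images.
- tray: dark wooden tea tray, fixed, 300 (its x) x 360 (its y) mm; floor 6 mm thick (top at z 6 mm), straight rails 10 mm thick and 42 mm high on all sides, hoop handles over the two rails at y = +-175 mm (up to 78 mm). Origin: centre of its underside. The rail nearest the robot has its inner face at x = -140 mm
- gap_edge (a point): point on the top inner edge of the tray's rail nearest the robot (tray x -140, y -50, z 42 mm), facing the middle of the chest's side; axes as the tray's. The gap runs along y and reaches from here towards +x to the chest: 15 to 22 mm wide, the same all along, open at the top and both ends, 36 mm deep below this point
- chest: low wooden tea chest, fixed on the tray's floor and parallel to it, 200 mm long (its y), about 100 mm deep (its x), 40 mm high, so its top is 46 mm above the tray's underside. Origin: on its underside, near the middle. Hand-made: the face that bounds the gap lies somewhere from 46 to 54 mm from the origin towards -x, so the gap's width must be felt
- slat_thin: the thinnest of three plain wooden slats, 14 mm thick (its x), 54 mm long (its y), 90 mm high (its z), 48 g; lower long edges rounded to 2 mm, the top 6 mm drawn in by 1 mm a side. Origin: centre of its underside. Starts upright in the ledge's groove, in any of the three places, long side along the groove
- slat_middle: the middle one of three plain wooden slats, 17 mm thick (its x), 54 mm long (its y), 90 mm high (its z), 58 g; lower long edges rounded to 2 mm, the top 6 mm drawn in by 1 mm a side. Origin: centre of its underside. Starts upright in the ledge's groove, in any of the three places, long side along the groove
- slat_thick: the thickest of three plain wooden slats, 20 mm thick (its x), 54 mm long (its y), 90 mm high (its z), 68 g; lower long edges rounded to 2 mm, the top 6 mm drawn in by 1 mm a side. Origin: centre of its underside. Starts upright in the ledge's groove, in any of the three places, long side along the groove
- ledge: light wooden holder for the slats, fixed, 66 (its x) x 270 (its y) x 40 mm high, with one straight groove along its y, 26 mm wide and 246 mm long, its floor at z = 12 mm. Origin: centre of its underside. The slats' three places are at y = -82, 0 and +82 mm
- cup1: turquoise tea cup, 88 mm wide, 70 mm high, on saucer1; leave alone
- cup2: the same on saucer2; leave alone
- saucer1: saucer, 128 mm wide, on the tray behind the chest; leave alone
- saucer2: the second saucer beside it; leave alone
- tealight: round ceramic tea-light holder, 76 mm wide, 39 mm high, on the tray beside the chest; leave alone
- plant: potted plant, 94 mm wide, about 115 mm high, on the table; leave alone
- sugar_jar: glass jar with a wooden lid, 72 mm wide, 100 mm high, on the table; leave alone

How it is judged:
At the end, for the whole second after the job is handed in: The thickest slat that fits (the next thicker has under 1.2 mm of play) stands in the gap within 3 mm of the tray's floor, tilt under 0.15 rad, middle within 70 mm of the chest's middle; the other two stand in the ledge's groove (within 13 mm of its floor, lean under 0.5 rad); all at rest (((z of slat_thin in the frame of tray between 0.003 and 0.009 m and x of slat_thin in the frame of tray between -0.14 and -0.118 m and y of slat_thin in the frame of tray between -0.12 and 0.02 m and angle between slat_thin's own z axis and vertical below 0.15 rad and linear speed of each of slat_thin, slat_middle, slat_thick below 0.01 m/s and x of chest in the frame of tray below -0.0686 m and x of slat_middle in the frame of ledge between -0.02 and 0.02 m and y of slat_middle in the frame of ledge between -0.125 and 0.125 m and z of each of slat_middle, slat_thick in the frame of ledge below 0.025 m and angle between each of slat_middle, slat_thick's own z axis and vertical below 0.5 rad and x of slat_thick in the frame of ledge between -0.02 and 0.02 m and y of slat_thick in the frame of ledge between -0.125 and 0.125 m) or (z of slat_middle in the frame of tray between 0.003 and 0.009 m and x of slat_middle in the frame of tray between -0.14 and -0.118 m and y of slat_middle in the frame of tray between -0.12 and 0.02 m and angle between slat_middle's own z axis and vertical below 0.15 rad and linear speed of each of slat_middle, slat_thin, slat_thick below 0.01 m/s and x of chest in the frame of tray below -0.0656 m and x of slat_thin in the frame of ledge between -0.02 and 0.02 m and y of slat_thin in the frame of ledge between -0.125 and 0.125 m and z of each of slat_thin, slat_thick in the frame of ledge below 0.025 m and angle between each of slat_thin, slat_thick's own z axis and vertical below 0.5 rad and x of slat_thick in the frame of ledge between -0.02 and 0.02 m and y of slat_thick in the frame of ledge between -0.125 and 0.125 m) or (z of slat_thick in the frame of tray between 0.003 and 0.009 m and x of slat_thick in the frame of tray between -0.14 and -0.118 m and y of slat_thick in the frame of tray between -0.12 and 0.02 m and angle between slat_thick's own z axis and vertical below 0.15 rad and linear speed of each of slat_thick, slat_thin, slat_middle below 0.01 m/s and x of slat_thin in the frame of ledge between -0.02 and 0.02 m and y of slat_thin in the frame of ledge between -0.125 and 0.125 m and z of each of slat_thin, slat_middle in the frame of ledge below 0.025 m and angle between each of slat_thin, slat_middle's own z axis and vertical below 0.5 rad and x of slat_middle in the frame of ledge between -0.02 and 0.02 m and y of slat_middle in the frame of ledge between -0.125 and 0.125 m))); the robot touches nothing.
It fails at once if a slat pressed against the chest or the tray with more than 35 N (contact force between any of slat_thin, slat_middle, slat_thick and chest above 35 N or contact force between any of slat_thin, slat_middle, slat_thick and tray above 35 N).
It fails at once if crockery or another bystander moved by more than 20 mm (distance of any of cup1, cup2, saucer1, saucer2, tealight, plant, sugar_jar from where it was at the start of the episode above 0.02 m).
It also fails if it takes over 72 s, if anything falls off the work surface, if the arm or the gripper's body presses on something with over 40 N, if the wrist force passes 120 N, or if a joint passes its speed limit or range.

### The arm

A 6-joint arm with a two-finger parallel gripper is mounted at the origin on the work surface. World frame = base frame: x ahead of the robot, y to its left, z up, the work surface at z = 0. Lengths are in m, angles in rad, forces in N, time in s.
With the tool pointing down it reaches from about 0.35 to 0.8 m from the base axis. Payload 7.3 kg.
Tool frame: the origin (TCP) lies between the finger pads; the fingertips stand 11 mm ahead of it and the grasp point (between the pads) lies 8 mm behind it (manip.tip_reach is the z of the fingertips in the tool frame, in m); z points along the fingers, y is the line along which they close (so a half turn about z gives the same grasp; the last joint's range is limited). The gripper opens to 85 mm and grips with 20 to 120 N. Pads are 22 mm wide; open, the fingers measure 114 mm over their backs; the gripper's body (76 mm by 85 mm) begins 54 mm behind the grasp point. The pads swing forward as they close: fully open they stand 13 mm farther back than shut.
Start: joints at [-1.375, 0.342, 1.524, -0, 1.275, -0.146], TCP at [0.176, -0.495, 0.242] pointing down, gripper open.
Joint ranges: [-2.53, 2.53], [-0.77, 2.02], [0.04, 2.7], [-1, 4.14], [0.28, 2.66], [-3.11, 3.11]. Speed limits (rad/s): [2.57, 2.57, 3.14, 3.14, 3.14, 3.14].

### API

Orientations are given as a unit quaternion [w, x, y, z].
In Python, from station import manip gives the robot as it stands. The module is installed in compiled form; this text tells all that it offers.
- The arm moves only by the shell command python3 -m jog [OPENING] [FORCE], which reads ROWS from standard input. ROWS is a JSON list of rows, 1 to 12 of them, each written [[dx, dy, dz], turn]: dx, dy, dz in a scale on which 1.0 is 0.6 m, then a turn about the tool's z in normalised numbers (1 is pi/2 rad); each row is the pose to reach, as a shift and turn from the pose commanded when the command began, along the tool's axes at that moment; what a row does not reach only later rows make up. A row lasts 1/10 s, in which the tool goes at most 0.05 m and 0.15 rad, less where a joint would pass 70% of its speed; a pose out of reach is approached as far as the arm can. OPENING is the finger opening in m, set as the command begins (- or left out keeps the last). The fingers move at their own pace and stop on an object; FORCE is the grip in N (left out, the last holds). Time passes only in rows, so rows that do not move let the fingers close. It prints the time, the measured TCP pose, the force, the opening and the grip force at its end. Input that does not fit is refused with a message, and nothing moves.
- manip.sense(): the state, without advancing time (a new reading comes with each control period).
- manip.capture(name): name is "side" or "top" or "wrist"; returns the picture (480x640x3 uint8, red, green, blue); there is no depth.
- manip.camera_info(name): a dict with "camera_matrix" (3x3 intrinsics, pixels), "distortion" ([k1, k2, p1, p2, k3] as OpenCV has them; the pictures are not rectified), "R" (3x3) and "t" (3): a world point X has camera coordinates R X + t; the wrist camera has in their place "T_tool_cam" (4x4, takes a point from camera to tool coordinates, whose origin is the TCP and whose axes are the flange's). Camera axes: x right, y down, z forward; pixel columns grow to the right and rows downward; lengths in m; the calibration is good to about 2 mm. A picture is of the moment at which its call begins: read the wrist's pose just before it. camera_info takes no time and is no camera call.
- manip.hand_in(): hands the job in; it is judged then, once.
The state is a dict: "t": time; "joint_pos": joint angles; "dq": joint speeds; "joint_efforts": joint torques, N m; "position": TCP position; "tool_rot": TCP orientation; "wrist_force": force on the tool from outside, world axes, zero at the start; "ft_torque": the same for the moment, N m; "width": finger opening in m; "grip_force": force on a finger pad.
Only numpy, scipy, OpenCV 4.12 (cv2) and the standard library are available. Lean on these libraries where they do the work, as an engineer would, in place of code of your own. Each camera call takes 0.05 s, during which the arm holds its last target. There are 200 camera calls.

## Working session

There is one attempt and no reset: what is moved stays moved. The work goes in short steps, Python scripts to look and compute and a shell command to move; the robot and the scene stay as the last step left them, time stands still between calls to the robot, and variables do not carry over. Pictures are saved under pics/ and viewed, at most 10 in all, crops included, and the job is handed in when it is done.

```bash
mkdir -p pics
python3 - <<'E'
from station import manip
import cv2,numpy as np
np.set_printoptions(precision=4,suppress=True)
print(manip.sense())
for n in("side","top"):
    cv2.imwrite(f"pics/{n}0.png",manip.capture(n)[:,:,::-1])
for n in("side","top","wrist"):print(n,manip.camera_info(n))
E
```

```text
{'t': 0.0, 'joint_pos': array([-1.375 ,  0.3427,  1.525 ,  0.    ,  1.2754, -0.1461]), 'dq': array([-0.0006,  0.0003,  0.0018, -0.0013,  0.0003, -0.0005]), 'joint_efforts': array([  0.0004, -43.3678, -24.6012,  -0.0001,   0.008 ,  -0.    ]), 'position': array([ 0.1759, -0.4942,  0.2416]), 'tool_rot': array([-0.0008,  0.9854,  0.1701, -0.    ]), 'wrist_force': array([-0.4061, -0.3971,  0.4744]), 'ft_torque': array([-0.0298, -0.0123,  0.0258]), 'grip_force': 0.0, 'width': 0.08557555424576356}
side {'camera_matrix': array([[443.1392,   0.    , 321.9953],
       [  0.    , 443.1392, 231.4793],
       [  0.    ,   0.    ,   1.    ]]), 'distortion': array([-0.0015,  0.    ,  0.    ,  0.    ,  0.    ]), 'R': array([[-0.7914, -0.611 , -0.0207],
       [-0.4139,  0.5604, -0.7174],
       [ 0.4499, -0.5591, -0.6964]]), 't': array([0.4677, 0.2852, 0.6466])}
top {'camera_matrix': array([[586.0908,   0.    , 323.6665],
       [  0.    , 586.0908, 234.0035],
       [  0.    ,   0.    ,   1.    ]]), 'distortion': array([-0.0903,  0.    ,  0.    ,  0.    ,  0.    ]), 'R': array([[-0.0003, -1.    ,  0.0062],
       [-0.9749, -0.0011, -0.2225],
       [ 0.2225, -0.0061, -0.9749]]), 't': array([0.0033, 0.6205, 1.2972])}
wrist {'camera_matrix': array([[364.7998,   0.    , 321.7176],
       [  0.    , 364.7998, 239.7554],
       [  0.    ,   0.    ,   1.    ]]), 'distortion': array([-0.0636,  0.    ,  0.    ,  0.    ,  0.    ]), 'T_tool_cam': array([[-0.001 , -0.9624, -0.2717,  0.0686],
       [ 1.    , -0.0012,  0.0004, -0.0006],
       [-0.0007, -0.2717,  0.9624, -0.1309],
       [ 0.    ,  0.    ,  0.    ,  1.    ]])}
```

View pics/top0.png

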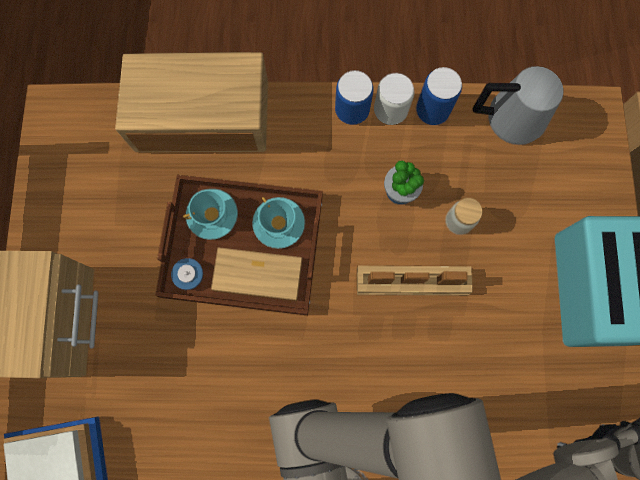

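View pics/side0.png

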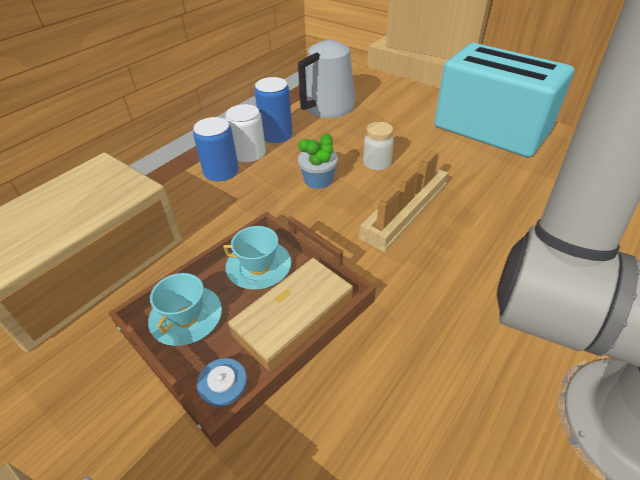

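The top view shows the tray (corners about (178,178), (322,192), (308,312), (157,297)) and the ledge (357–472, 267–294), with slats at columns 382, 417 and 453. The chest lies near the robot-side rail. I'll back-project these for rough poses.

```bash
cat > h.py <<'E'
from station import manip
import cv2,numpy as np
from scipy.spatial.transform import Rotation as Ro
np.set_printoptions(precision=4,suppress=True)
def rot(q): return Ro.from_quat(np.r_[q[1:],q[0]]).as_matrix()
def cam(n,s=None):
    c=manip.camera_info(n)
    if n!="wrist": return c["camera_matrix"],c["distortion"],c["R"],c["t"]
    s=s or manip.sense(); T=np.eye(4);T[:3,:3]=rot(s["tool_rot"]);T[:3,3]=s["position"]
    M=np.linalg.inv(T@c["T_tool_cam"]); return c["camera_matrix"],c["distortion"],M[:3,:3],M[:3,3]
def unproj(C,px,z):
    K,d,R,t=C; u=cv2.undistortPoints(np.array(px,float).reshape(-1,1,2),K,d)[:,0]
    r=np.c_[u,np.ones(len(u))]@R; o=-R.T@t
    return o+r*((z-o[2])/r[:,2])[:,None]
def proj(C,X):
    K,d,R,t=C; return cv2.projectPoints(np.array(X,float),cv2.Rodrigues(R)[0],t,K,d)[0][:,0]
def shift(target,s=None):
    s=s or manip.sense(); return rot(s["tool_rot"]).T@(np.array(target)-s["position"])
E
python3 - <<'E'
from h import *
C=cam("top")
print("tray",unproj(C,[(178,178),(322,192),(308,312),(157,297)],.042))
print("ledge",unproj(C,[(357,267),(471,267),(472,293),(358,294)],.04))
print("slats",unproj(C,[(382,273),(417,273),(453,273)],.102))
R=rot(manip.sense()["tool_rot"]);print(R)
im=cv2.imread("pics/top0.png")
a=cv2.resize(im[235:325,200:330],None,fx=6,fy=6,interpolation=cv2.INTER_CUBIC)[:,:780]
b=cv2.resize(im[258:302,350:480],None,fx=6,fy=6,interpolation=cv2.INTER_CUBIC)
o=np.vstack([a,b]);cv2.imwrite("pics/z0.png",cv2.resize(o,None,fx=.74,fy=.74,interpolation=cv2.INTER_AREA))
E
```

```text
tray [[0.767  0.3597 0.042 ]
 [0.7312 0.0074 0.042 ]
 [0.4416 0.0397 0.042 ]
 [0.4752 0.3933 0.042 ]]
ledge [[ 0.5476 -0.0752  0.04  ]
 [ 0.5474 -0.3462  0.04  ]
 [ 0.4854 -0.3453  0.04  ]
 [ 0.4837 -0.0768  0.04  ]]
slats [[ 0.5234 -0.1273  0.102 ]
 [ 0.5234 -0.2063  0.102 ]
 [ 0.5232 -0.2881  0.102 ]]
[[ 0.9422  0.3352 -0.0003]
 [ 0.3352 -0.9422  0.0013]
 [ 0.0002 -0.0013 -1.    ]]
```

View pics/z0.png

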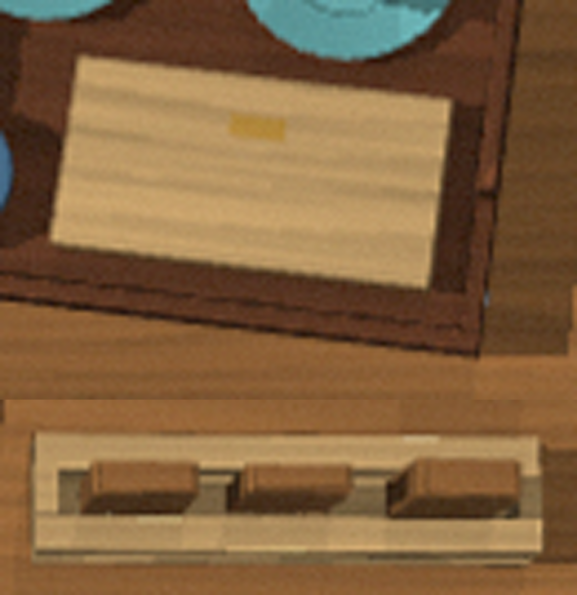

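The zoomed crop shows the ledge's three slats and the dark gap between the chest and the near rail. From the corners the tray yaw is about −0.10 and its centre (0.604, 0.200). The ledge is at (0.516, −0.211) with yaw about 0. Next I'll go over the ledge and look with the wrist camera.

Units first: shifts go in shares of 0.6 m and turns go in shares of pi/2 rad. So 0.415 m / 0.6 = 0.6917, -0.153 m / 0.6 = -0.255, -1.229 rad / 1.5708 = -0.7824.

```bash
echo '[[[0.6917,-0.255,0.0667],-0.7824],[[0.6917,-0.255,0.0667],-0.7824],[[0.6917,-0.255,0.0667],-0.7824],[[0.6917,-0.255,0.0667],-0.7824],[[0.6917,-0.255,0.0667],-0.7824],[[0.6917,-0.255,0.0667],-0.7824],[[0.6917,-0.255,0.0667],-0.7824],[[0.6917,-0.255,0.0667],-0.7824],[[0.6917,-0.255,0.0667],-0.7824],[[0.6917,-0.255,0.0667],-0.7824],[[0.6917,-0.255,0.0667],-0.7824],[[0.6917,-0.255,0.0667],-0.7824]]' | python3 -m jog
python3 - <<'E'
from h import *
import pickle
s=manip.sense();im=manip.capture("wrist");cv2.imwrite("pics/w1.png",im[:,:,::-1]);pickle.dump(s,open("w1.pkl","wb"))
print(s["joint_pos"],rot(s["tool_rot"]))
E
```

```text
t: 1.3
position: [0.515, -0.2119, 0.2021]
tool_rot: [-0.0, 0.707, 0.707, -0.0]
wrist_force: [0.2, -0.1, -0.3]
width: 0.0857
grip_force: 0.0
[-0.5277  0.4346  1.4969 -0.0005  1.2108 -0.5267] [[ 0.0009  1.     -0.0009]
 [ 1.     -0.0009 -0.    ]
 [-0.     -0.0009 -1.    ]]
```

View pics/w1.png

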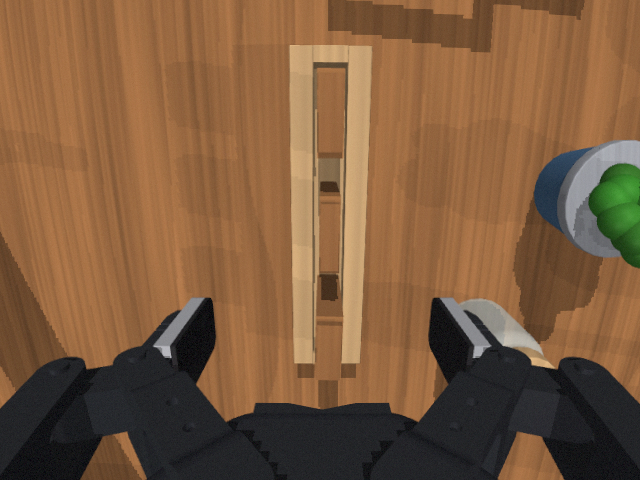

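The wrist view shows the ledge vertical at columns 292–370. The slats' top faces are at rows 68–155, 195–272 and 318–380, columns about 316–343. I'll zoom to compare thicknesses.

Run:
```python
from h import *
import pickle
s=pickle.load(open("w1.pkl","rb"));C=cam("wrist",s)
im=cv2.imread("pics/w1.png")
t=[]
for r0,r1 in((50,218),(218,386)):
    c=cv2.rotate(im[r0:r1,285:375],cv2.ROTATE_90_COUNTERCLOCKWISE)
    t.append(cv2.resize(c,None,fx=3.3,fy=3.3,interpolation=cv2.INTER_CUBIC))
cv2.imwrite("pics/z1.png",np.vstack(t))
# predicted top widths (px) per slat place and thickness (top width = t-2mm)
for y in(-.129,-.211,-.293):
    for th in(.012,.015,.018):
        p=proj(C,[(.516-th/2,y,.102),(.516+th/2,y,.102)]);print(y,th,p.ravel())
for r in(90,130,210,250,335,360):
    print(r,im[r-3:r+4,305:355].mean(0).mean(1).astype(int))
```

```text
-0.129 0.012 [314.0773 113.9289 333.9496 113.8953]
-0.129 0.015 [311.5935 113.9365 336.4331 113.8945]
-0.129 0.018 [309.1099 113.9449 338.9165 113.8945]
-0.211 0.012 [314.9674 244.1647 333.1352 244.1321]
-0.211 0.015 [312.6965 244.1687 335.4059 244.128 ]
-0.211 0.018 [310.4259 244.1726 337.6763 244.1238]
-0.293 0.012 [315.7919 352.3965 332.3151 352.3662]
-0.293 0.015 [313.7266 352.3982 334.3803 352.3603]
-0.293 0.018 [311.6615 352.3994 336.4453 352.3539]
90 [146 147 149 149 151 151 150 124  86  94 102 102 106 110 113 111 109 109
 108 109 109 110 110 110 110 110 109 108 107 105 106 108 111 110 113 112
 110 108 109 107  85  75  87 156 167 165 163 163 163 163]
130 [146 147 149 151 153 153 153 125  84  93 137 141  93  93 109 109 108 108
 107 107 109 110 109 109 109 107 107 105 104 105 105 106 106 106 107 105
 105 105 108 117  81  79 154 166 166 165 163 163 163 163]
210 [146 148 150 153 154 155 157 117  86 137 150 150 150 116 101 101 106 108
 108 109 109 109 109 109 109 108 107 107 105 105 108 109 111 112 107 125
 151 121  84  78 150 169 170 169 168 166 165 164 164 162]
250 [156 157 158 162 161 162 163 126  91  99 144 153 152 150 116 105 106 106
 107 108 109 109 108 109 107 105 104 104 104 104 104 106 106  94 120 145
 140  94  77 150 169 171 170 169 168 167 165 162 160 160]
335 [149 149 149 150 151 149 150 115  85 136 126 108 107 110 111 110 108 107
 108 107 109 109 108 108 107 106 105 106 106 108 110 110 109 107 105 103
  99 131 163 166 167 163 162 158 157 155 155 155 156 158]
360 [152 155 155 154 153 152 152 135 147 142  99 100 108 110 109 107 107 106
 107 108 108 107 108 106 107 104 103 103 105 106 105 105 103 103 102  98
 117 156 156 156 156 153 150 148 149 147 147 150 152 154]
```

View pics/z1.png

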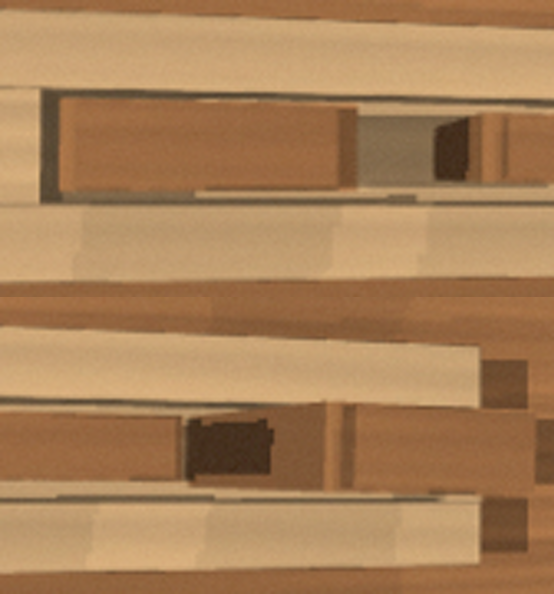

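Measured widths at the slat tops: far slat (y −0.128) about 27.5 px, so middle. Centre slat (−0.211) about 21 px, so thin. Near slat (−0.293) about 26.5 px, so thick. Now I'll look at the gap from above.

Converted, 0.375 m / 0.6 = 0.625, -0.046 m / 0.6 = -0.0767, 0.1 rad / 1.5708 = 0.0637.

```bash
echo '[[[0.625,-0.0767,0],0.0637],[[0.625,-0.0767,0],0.0637],[[0.625,-0.0767,0],0.0637],[[0.625,-0.0767,0],0.0637],[[0.625,-0.0767,0],0.0637],[[0.625,-0.0767,0],0.0637],[[0.625,-0.0767,0],0.0637],[[0.625,-0.0767,0],0.0637],[[0.625,-0.0767,0],0.0637],[[0.625,-0.0767,0],0.0637],[[0.625,-0.0767,0],0.0637],[[0.625,-0.0767,0],0.0637]]' | python3 -m jog
python3 - <<'E'
from h import *
import pickle
s=manip.sense();im=manip.capture("wrist")[:,:,::-1];cv2.imwrite("pics/w2.png",im);pickle.dump(s,open("w2.pkl","wb"))
c=im[60:360,230:430];cv2.imwrite("pics/z2.png",np.hstack([cv2.resize(c,None,fx=2,fy=2,interpolation=cv2.INTER_CUBIC),cv2.resize(im,(400,300))[:300,:].repeat(1,0) if 0 else cv2.copyMakeBorder(cv2.resize(im,(400,300)),0,300,0,0,0)]))
C=cam("wrist",s)
c0=np.array([.604,.2]);ex=np.array([.995,-.0998]);ey=np.array([.0998,.995])
for x,z in((-.15,.042),(-.14,.042),(-.119,.046)):
  for y in(-.15,-.05,.05): print(x,y,proj(C,[np.r_[c0+x*ex+y*ey,z]])[0])
E
```

```text
t: 2.55
position: [0.4701, 0.1621, 0.2023]
tool_rot: [0.0, 0.742, 0.67, -0.0]
wrist_force: [-0.8, -0.3, -0.0]
width: 0.0853
grip_force: 0.0
-0.15 -0.15 [299.7449 331.6468]
-0.15 -0.05 [297.2107 223.0462]
-0.15 0.05 [294.5545  93.7241]
-0.14 -0.15 [310.8798 331.6225]
-0.14 -0.05 [309.4089 222.9976]
-0.14 0.05 [307.8384  93.6365]
-0.119 -0.15 [334.4229 333.8416]
-0.119 -0.05 [335.2149 224.0323]
-0.119 0.05 [335.9548  92.9188]
```

View pics/z2.png

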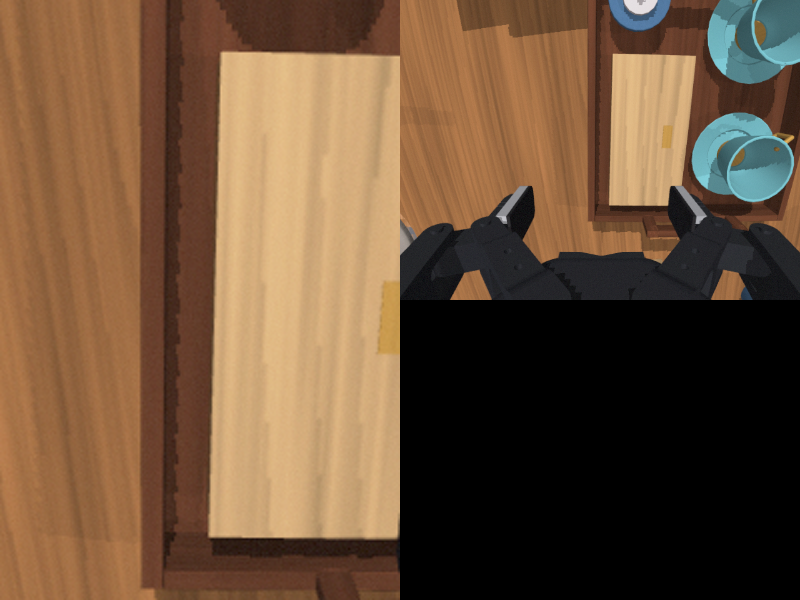

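The wrist view shows the rail's outer edge at col ~300, its inner edge at ~312 and the chest edge at ~337. The chest spans rows 87–329. Next I'll find these edges to subpixel.

Run:
```python
from h import *
import pickle
s=pickle.load(open("w2.pkl","rb"));C=cam("wrist",s)
im=cv2.imread("pics/w2.png").astype(float).sum(2)/3
P={0:[],1:[],2:[]}
for r in range(110,310,20):
    p=im[r-4:r+5].mean(0); g=np.gradient(p)
    out=[]
    for k,(a,b,sg) in enumerate(((294,306,-1),(307,318,-1),(328,346,1))):
        w=np.clip(sg*g[a:b],0,None); j=a+w.argmax(); q=np.arange(j-2,j+3); ww=np.clip(sg*g[q],0,None)
        c=(q*ww).sum()/ww.sum(); out.append(c); P[k].append(unproj(C,[(c,r)],.046 if k==2 else .042)[0])
    print(r,np.round(out,2))
L=[np.array(P[k]) for k in range(3)]
for l in L:
    f=np.polyfit(l[:,1],l[:,0],1); print("slope",f[0],"x at y=.163",np.polyval(f,.163))
ch=[(336,328),(340,87)]
print("chest ends",unproj(C,ch,.046))
print("tray near corner",unproj(C,[(303,353.5)],.042))
```

```text
110 [299.47 312.13 339.29]
130 [299.83 311.95 338.83]
150 [299.69 311.8  338.32]
170 [299.74 311.67 337.78]
190 [299.66 311.48 337.27]
210 [299.68 311.31 336.77]
230 [299.78 311.26 336.31]
250 [299.83 311.21 335.82]
270 [299.92 311.1  335.32]
290 [299.8  310.95 334.82]
slope 0.11843117925017894 x at y=.163 0.45158508989940443
slope 0.1175940537197194 x at y=.163 0.4611484767563332
slope 0.11781604570854734 x at y=.163 0.48173270264070295
chest ends [[0.4726 0.0683 0.046 ]
 [0.494  0.2655 0.046 ]]
tray near corner [[0.44   0.0429 0.042 ]]
```

Measured gap ≈ 20.4 mm, mid-line at (0.472, 0.168), tray yaw ≈ −0.117. I'll try the thick slat first, gently.

Converted, -0.448 m / 0.6 = -0.7467, 0.06 m / 0.6 = 0.1, -0.1 rad / 1.5708 = -0.0637.

```bash
echo '[[[-0.7467,0.1567,0.1],-0.0637],[[-0.7467,0.1567,0.1],-0.0637],[[-0.7467,0.1567,0.1],-0.0637],[[-0.7467,0.1567,0.1],-0.0637],[[-0.7467,0.1567,0.1],-0.0637],[[-0.7467,0.1567,0.1],-0.0637],[[-0.7467,0.1567,0.1],-0.0637],[[-0.7467,0.1567,0.1],-0.0637],[[-0.7467,0.1567,0.1],-0.0637],[[-0.7467,0.1567,0.1],-0.0637],[[-0.7467,0.1567,0.1],-0.0637],[[-0.7467,0.1567,0.1],-0.0637]]' | python3 -m jog 0.06
python3 - <<'E'
from h import *
s=manip.sense();im=manip.capture("wrist")[:,:,::-1];cv2.imwrite("pics/w3.png",im)
print(s["joint_pos"],shift([.519,-.293,.075]),rot(s["tool_rot"])[:,0])
E
```

```text
t: 3.8
position: [0.518, -0.2909, 0.1421]
tool_rot: [-0.001, 0.707, 0.707, 0.0]
wrist_force: [-0.3, 1.2, -0.5]
width: 0.0599
grip_force: 0.0
[-0.6409  0.5585  1.464   0.0004  1.1203 -0.6403] [-0.0027  0.0008  0.0674] [0.0007 1.     0.001 ]
```

View pics/w3.png

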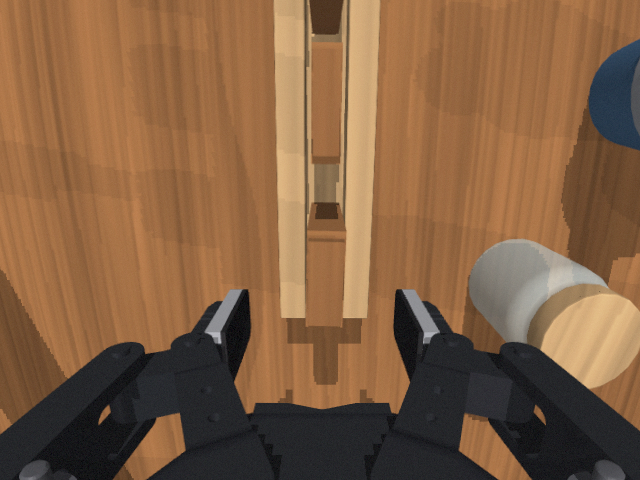

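The slat is centred between the fingers and visibly wider than its neighbour (38 vs 27 px), so it is the thick one. I'll descend and grip.

Converted, 0.067 m / 0.6 = 0.1117, -0.002 m / 0.6 = -0.0033.

```bash
echo '[[[-0.0033,0.0017,0.05],0],[[-0.0033,0.0017,0.0917],0],[[-0.0033,0.0017,0.1117],0],[[-0.0033,0.0017,0.1117],0]]' | python3 -m jog
echo '[[[0,0,0],0],[[0,0,0],0],[[0,0,0],0],[[0,0,0],0],[[0,0,0],0],[[0,0,0],0]]' | python3 -m jog 0.0 30
```

```text
t: 4.25
position: [0.519, -0.2917, 0.0742]
tool_rot: [-0.002, 0.707, 0.708, -0.0]
wrist_force: [-0.3, -0.7, 0.4]
width: 0.0601
grip_force: 0.0
t: 4.85
position: [0.5202, -0.294, 0.0767]
tool_rot: [0.001, 0.707, 0.707, 0.0]
wrist_force: [0.4, 0.7, 6.9]
width: 0.0196
grip_force: 31.8
```

Converted, -0.11 m / 0.6 = -0.1833, -0.09 m / 0.6 = -0.15.

```bash
echo '[[[0,0,-0.0333],0],[[0,0,-0.0833],0],[[0,0,-0.15],0],[[0,0,-0.1833],0]]' | python3 -m jog
echo '[[[0.05,0,0],0],[[0.1167,0,0],0],[[0.1917,-0.0167,0],0],[[0.2667,-0.0333,0],0.0127],[[0.3417,-0.05,0],0.0382],[[0.4167,-0.0583,0],0.0745],[[0.4917,-0.0667,0],0.0745],[[0.5667,-0.0783,0],0.0745],[[0.6417,-0.0783,0],0.0745],[[0.7167,-0.0783,0],0.0745],[[0.7667,-0.0783,0],0.0745],[[0.7667,-0.0783,0],0.0745]]' | python3 -m jog
python3 - <<'E'
from h import *
s=manip.sense()
C=cam("wrist",s);im=manip.capture("wrist")[:,:,::-1];cv2.imwrite("pics/w4.png",im)
print(s["position"],rot(s["tool_rot"])[:,0],s["wrist_force"],s["width"])
E
```

```text
t: 5.25
position: [0.5203, -0.2942, 0.1888]
tool_rot: [0.002, 0.707, 0.707, 0.0]
wrist_force: [0.6, -0.2, 0.2]
width: 0.0197
grip_force: 30.9
t: 6.45
position: [0.472, 0.1696, 0.1854]
tool_rot: [-0.0, 0.746, 0.666, 0.0]
wrist_force: [0.6, -0.1, -1.1]
width: 0.0198
grip_force: 30.9
[0.472  0.1696 0.1854] [0.1126 0.9936 0.0009] [ 0.6108 -0.122  -1.0975] 0.019769059785388295
```

View pics/w4.png

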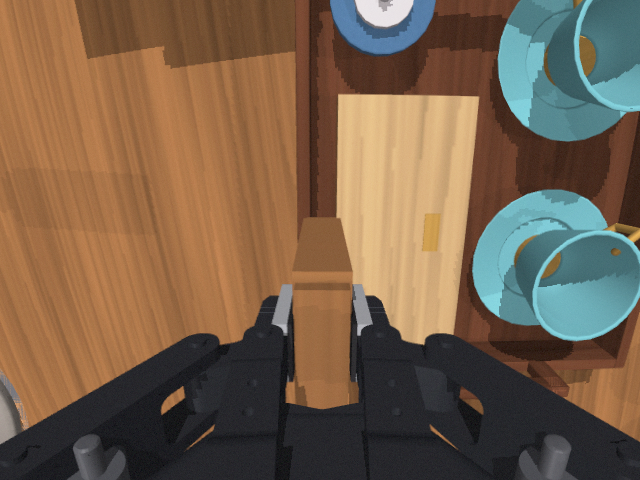

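The slat is held straight, with its lower edge at cols 301–342 (row 218) roughly over the gap. I'll lower it to about 10 mm above the gap and refine the lateral offset.

Converted, 0.066 m / 0.6 = 0.11, 0.055 m / 0.6 = 0.0917.

```bash
echo '[[[0,0,0.05],0],[[0,0,0.0917],0],[[0,0,0.11],0],[[0,0,0.11],0],[[0,0,0.11],0]]' | python3 -m jog
cat > edges.py <<'E'
from h import *
ss=[];s=manip.sense();im=manip.capture("wrist")[:,:,::-1]
import sys;cv2.imwrite(sys.argv[1],im);C=cam("wrist",s)
z0=s["position"][2]
g=im.astype(float).sum(2)/3
ex=rot(s["tool_rot"]);out=[]
for r in range(20,200,10):
    p=g[r-3:r+4].mean(0)
    d=np.gradient(p); l=[]
    for a,b,sg,z in((296,318,-1,.042),(330,352,1,.046)):
        w=np.clip(sg*d[a:b],0,None);j=a+w.argmax();q=np.arange(j-2,j+3);ww=np.clip(sg*d[q],0,None);c=(q*ww).sum()/ww.sum()
        X=unproj(C,[(c,r)],z)[0]; l+=[c,*( (ex.T@(X-s["position"]))[:2]*1000)]
    out.append([r]+l)
print(s["position"],s["wrist_force"],ex[:,0]);print(np.round(out,1))
E
python3 edges.py pics/w5.png
```

```text
t: 7.0
position: [0.4732, 0.1659, 0.12]
tool_rot: [0.0, 0.748, 0.664, 0.0]
wrist_force: [-1.1, 0.3, -0.9]
width: 0.0195
grip_force: 30.9
[0.4732 0.1659 0.12  ] [-1.1317  0.3044 -0.9236] [0.1176 0.9931 0.0001]
[[ 20.  299.9 128.8 -11.7 340.9 127.6   9.4]
 [ 30.  300.2 123.9 -11.6 342.8 122.9  10.4]
 [ 40.  300.3 119.  -11.6 340.5 118.1   9.3]
 [ 50.  300.6 114.1 -11.5 330.  113.2   3.9]
 [ 60.  300.7 109.1 -11.5 341.1 108.4   9.7]
 [ 70.  300.6 104.1 -11.6 339.2 103.5   8.7]
 [ 80.  300.7  99.1 -11.7 339.1  98.5   8.7]
 [ 90.  300.9  94.  -11.6 339.   93.5   8.7]
 [100.  301.2  88.8 -11.6 338.9  88.4   8.7]
 [110.  301.5  83.6 -11.4 338.8  83.3   8.7]
 [120.  301.6  78.4 -11.5 338.6  78.2   8.7]
 [130.  301.7  73.1 -11.5 338.6  73.    8.7]
 [140.  301.7  67.7 -11.5 338.5  67.7   8.7]
 [150.  301.7  62.3 -11.6 338.4  62.4   8.7]
 [160.  302.1  56.8 -11.5 338.3  57.    8.7]
 [170.  302.1  51.2 -11.6 338.2  51.5   8.7]
 [180.  302.5  45.5 -11.4 338.2  46.    8.7]
 [190.  302.6  39.8 -11.4 337.9  40.4   8.6]]
```

View pics/w5.png

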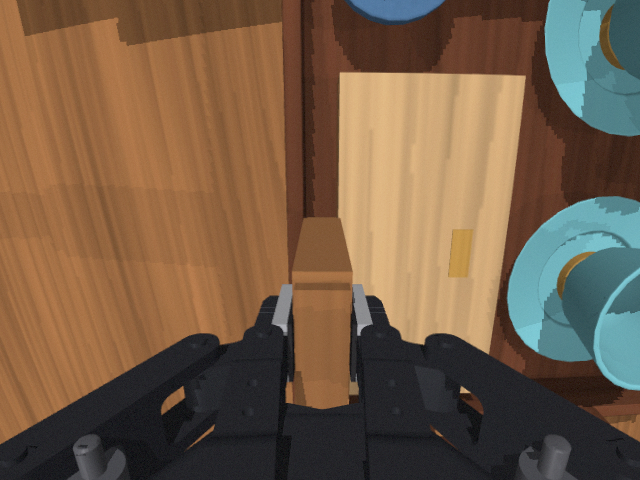

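The gap edges in tool y are at −11.5 and +8.7 mm (about 20.2 wide, parallel to the tool) and the slat centre is near −0.6. I'll shift −0.8 mm in y and go down carefully.

Converted, 0.008 m / 0.6 = 0.0133, 0.007 m / 0.6 = 0.0117.

```bash
echo '[[[0,-0.0013,0],0],[[0,-0.0013,0.005],0],[[0,-0.0013,0.01],0],[[0,-0.0013,0.0117],0],[[0,-0.0013,0.0133],0],[[0,-0.0013,0.0133],0]]' | python3 -m jog
echo '[[[0,0,0.0017],0],[[0,0,0.0033],0],[[0,0,0.0033],0]]' | python3 -m jog
echo '[[[0,0,0.0017],0],[[0,0,0.0033],0],[[0,0,0.0033],0]]' | python3 -m jog
echo '[[[0,0,0.0017],0],[[0,0,0.0033],0],[[0,0,0.0033],0]]' | python3 -m jog
```

```text
t: 7.65
position: [0.4716, 0.1665, 0.1111]
tool_rot: [-0.0, 0.747, 0.665, -0.0]
wrist_force: [-0.1, 0.4, -1.1]
width: 0.0194
grip_force: 30.9
t: 7.95
position: [0.4716, 0.1665, 0.1091]
tool_rot: [-0.0, 0.747, 0.665, -0.0]
wrist_force: [-0.0, 0.9, -0.1]
width: 0.0195
grip_force: 30.9
t: 8.25
position: [0.4716, 0.1665, 0.1071]
tool_rot: [-0.0, 0.747, 0.665, -0.0]
wrist_force: [0.2, 0.1, -0.8]
width: 0.0196
grip_force: 30.9
t: 8.55
position: [0.4723, 0.1666, 0.1054]
tool_rot: [0.0, 0.747, 0.665, 0.001]
wrist_force: [1.5, 0.1, 0.5]
width: 0.0195
grip_force: 31.0
```

Converted, 0.001 m / 0.6 = 0.0017.

```bash
echo '[[[0,0,0.0017],0],[[0,0,0.0017],0]]' | python3 -m jog
echo '[[[0,0,0.0017],0],[[0,0,0.0017],0]]' | python3 -m jog|sed -n '2p;4p'
```

```text
t: 8.75
position: [0.4725, 0.1666, 0.1045]
tool_rot: [0.001, 0.747, 0.665, 0.001]
wrist_force: [3.4, -0.2, -0.1]
width: 0.0197
grip_force: 31.0
position: [0.4724, 0.1666, 0.1034]
wrist_force: [4.1, 0.1, -0.3]
```

The rail is pushing the slat towards +x, so I'll ease by +0.7 mm in tool y.

Converted, 0.0008 m / 0.6 = 0.0013.

```bash
echo '[[[0,0.0013,0],0],[[0,0.0013,0],0]]' | python3 -m jog|sed -n '2p;4p'
echo '[[[0,0,0.0017],0],[[0,0,0.0017],0]]' | python3 -m jog|sed -n '2p;4p'
echo '[[[0,0,0.0017],0],[[0,0,0.0017],0]]' | python3 -m jog|sed -n '2p;4p'
```

```text
position: [0.4726, 0.1665, 0.1033]
wrist_force: [3.2, -0.1, 0.4]
position: [0.4726, 0.1664, 0.1022]
wrist_force: [4.3, 0.1, 0.2]
position: [0.4726, 0.1664, 0.1012]
wrist_force: [4.1, -0.8, 0.2]
```

Converted, 0.0015 m / 0.6 = 0.0025, 0.001 m / 0.6 = 0.0017.

```bash
echo '[[[0,0.0017,0],0],[[0,0.0025,0],0],[[0,0.0025,0],0]]' | python3 -m jog|sed -n '2p;4p'
echo '[[[0,0,0.0017],0],[[0,0,0.0033],0],[[0,0,0.0033],0]]' | python3 -m jog|sed -n '2p;3p;4p'
```

```text
position: [0.4729, 0.1662, 0.1008]
wrist_force: [-1.1, -0.4, 0.7]
position: [0.473, 0.1662, 0.0987]
tool_rot: [-0.001, 0.747, 0.665, -0.001]
wrist_force: [-2.9, 0.9, -1.7]
```

It is entering freely with lateral play and little vertical force. I'll recentre by −0.7 mm and continue.

Converted, 0.003 m / 0.6 = 0.005, 0.002 m / 0.6 = 0.0033.

```bash
echo '[[[0,-0.0012,0],0],[[0,-0.0012,0.0017],0],[[0,-0.0012,0.0033],0],[[0,-0.0012,0.005],0],[[0,-0.0012,0.005],0]]' | python3 -m jog|sed -n '2p;4p'
echo '[[[0,0,0.0017],0],[[0,0,0.0033],0],[[0,0,0.005],0],[[0,0,0.005],0]]' | python3 -m jog|sed -n '2p;3p;4p'
echo '[[[0,0,0.0017],0],[[0,0,0.0033],0],[[0,0,0.005],0],[[0,0,0.005],0]]' | python3 -m jog|sed -n '2p;3p;4p'
```

```text
position: [0.473, 0.1664, 0.0961]
wrist_force: [-4.2, 1.2, -0.3]
position: [0.473, 0.1664, 0.093]
tool_rot: [-0.0, 0.747, 0.665, -0.0]
wrist_force: [-4.8, -0.1, -0.8]
position: [0.473, 0.1664, 0.0901]
tool_rot: [-0.0, 0.747, 0.665, -0.0]
wrist_force: [-4.8, 0.8, 0.9]
```

Converted, 0.004 m / 0.6 = 0.0067, 0.003 m / 0.6 = 0.005.

```bash
echo '[[[0,-0.0013,0.0017],0],[[0,-0.0013,0.0033],0],[[0,-0.0013,0.005],0],[[0,-0.0013,0.0067],0],[[0,-0.0013,0.0067],0]]' | python3 -m jog|sed -n '2p;4p'
echo '[[[0,0,0.0017],0],[[0,0,0.0033],0],[[0,0,0.005],0],[[0,0,0.0067],0],[[0,0,0.0067],0]]' | python3 -m jog|sed -n '2p;4p'
echo '[[[0,0,0.0017],0],[[0,0,0.0033],0],[[0,0,0.005],0],[[0,0,0.0067],0],[[0,0,0.0067],0]]' | python3 -m jog|sed -n '2p;4p'
echo '[[[0,0,0.0017],0],[[0,0,0.0033],0],[[0,0,0.005],0],[[0,0,0.0067],0],[[0,0,0.0067],0]]' | python3 -m jog|sed -n '2p;4p'
```

```text
position: [0.4728, 0.1664, 0.0862]
wrist_force: [-2.2, 0.5, -2.0]
position: [0.4728, 0.1665, 0.0821]
wrist_force: [-0.6, 0.1, -0.6]
position: [0.4727, 0.1665, 0.0781]
wrist_force: [-0.5, 0.5, -1.3]
position: [0.4727, 0.1664, 0.0741]
wrist_force: [0.2, -0.2, -1.1]
```

Sliding well. Next come 1 mm steps to the floor (expected TCP z ≈ 0.069).

Converted, 0.003 m / 0.6 = 0.005, 0.002 m / 0.6 = 0.0033.

```bash
echo '[[[0,0,0.0017],0],[[0,0,0.0033],0],[[0,0,0.005],0],[[0,0,0.005],0]]' | python3 -m jog|sed -n '2p;4p'
echo '[[[0,0,0.0017],0],[[0,0,0.0017],0]]' | python3 -m jog|sed -n '2p;4p'
echo '[[[0,0,0.0017],0],[[0,0,0.0017],0]]' | python3 -m jog|sed -n '2p;4p'
echo '[[[0,0,0.0017],0],[[0,0,0.0017],0]]' | python3 -m jog|sed -n '2p;4p'
```

```text
position: [0.4727, 0.1665, 0.0712]
wrist_force: [0.6, 0.6, -1.1]
position: [0.4727, 0.1665, 0.0707]
wrist_force: [0.2, 0.1, 4.7]
position: [0.4727, 0.1665, 0.0706]
wrist_force: [-3.0, -0.6, 14.0]
position: [0.4728, 0.1665, 0.0706]
wrist_force: [-5.5, -1.5, 24.0]
```

It is seated on the floor: z stops at 0.0706 and the force rises 10 N/mm. I'll relieve the force, release and retreat.

Converted, -0.002 m / 0.6 = -0.0033.

```bash
echo '[[[0,0,-0.0033],0],[[0,0,-0.0033],0]]' | python3 -m jog|sed -n '2p;4p'
echo '[[[0,0,0],0],[[0,0,0],0],[[0,0,0],0],[[0,0,0],0]]' | python3 -m jog 0.06|sed -n '2p;4,5p'
echo '[[[0,0,-0.0333],0],[[0,0,-0.0833],0],[[0,0,-0.15],0],[[0,0,-0.2167],0],[[0,0,-0.2167],0],[[0,0,-0.2167],0]]' | python3 -m jog
python3 - <<'E'
from h import *
s=manip.sense();C=cam("wrist",s);a=manip.capture("wrist")[:,:,::-1];cv2.imwrite("pics/w6.png",a)
c=manip.capture("side")[:,:,::-1]
cv2.imwrite("pics/end.png",np.hstack([cv2.resize(a[0:480,120:560],(400,436)),cv2.resize(c[120:450,120:470],(400,436))]))
c0=np.array([.4725,.167]);n=np.array([.9931,-.1176]);d=np.array([.1176,.9931])
print([proj(C,[np.r_[c0+x*n+y*d,.096]])[0] for x in(-.009,.009) for y in(-.027,.027)])
E
```

```text
position: [0.4727, 0.1665, 0.0707]
wrist_force: [-1.1, 0.1, 8.4]
position: [0.4723, 0.1664, 0.0699]
wrist_force: [0.1, 0.4, -0.1]
width: 0.06
t: 15.65
position: [0.4726, 0.1665, 0.2007]
tool_rot: [0.0, 0.747, 0.665, 0.001]
wrist_force: [0.7, 0.1, -0.7]
width: 0.06
grip_force: 0.0
[array([308.9327, 280.151 ]), array([308.1293, 203.1043]), array([334.8811, 280.1247]), array([335.6831, 203.0893])]
```

View pics/end.png

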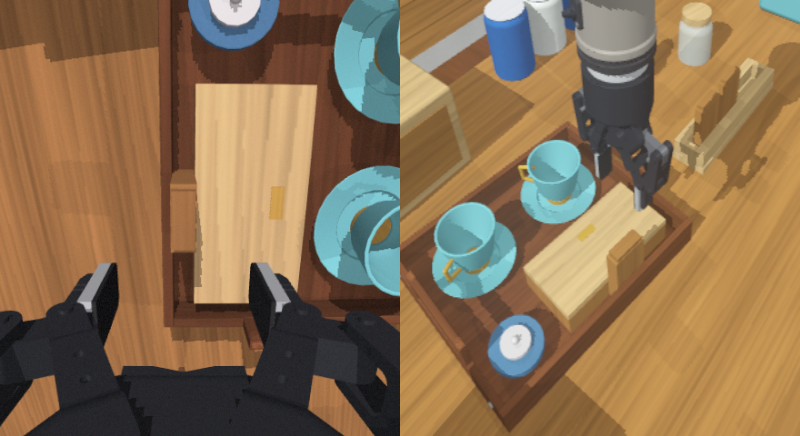

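The picture shows the thick slat upright in the gap near the middle of the chest's side, with the other two still in the ledge and the crockery untouched.

```bash
python3 -c "
from station import manip
print(manip.hand_in())"
```

```text
the job is handed in; nothing more can be done
None
```

The thick (20 mm) slat slid in on the first try and stands upright on the tray floor at about the middle of the chest's side (peak downward push about 24 N); the other two slats stayed in the ledge, the crockery looked unmoved, and the job is handed in at about 16 s (no verdict was printed).

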